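# Set the polariser ring to the long mark and lock it

### The arm

A 7-joint arm with a two-finger parallel gripper is mounted at the origin on the work surface. World frame = base frame: x ahead of the robot, y to its left, z up, the work surface at z = 0. Lengths are in m, angles in degrees, forces in N, time in s.
With the tool pointing down it reaches from about 0.425 to 0.875 m from the base axis. Payload 4.7 kg.
Tool frame: the origin (TCP) lies midway between the tips of the shut fingers; the grasp point (between the pads) lies 19 mm behind it; y points along the fingers, x is the direction in which the jaws open and shut, and the axes are right-handed (so a half turn about y gives the same grasp; the last joint's range is limited). The gripper opens to 87 mm and grips with 3 to 60 N. Pads are 19 mm wide; open, the fingers measure 117 mm over their backs; the gripper's body (75 mm by 190 mm) begins 51 mm behind the grasp point.
Start: joints at [69.162, 18.392, -4.016, 83.108, 1.295, 78.541, -3.26], TCP at [0.24, -0.604, 0.223] pointing down, gripper open.
Joint ranges: [-163.93, 163.93], [-17.29, 119.83], [-79.2, 71.16], [3.27, 140.29], [-89.18, 269.18], [5.43, 117.66], [-154.24, 154.24]. Speed limits (degrees/s): [147.25, 147.25, 180, 180, 180, 180, 180].

### API

Orientations are given as [roll, pitch, yaw] about the fixed x, y, z axes, in that order (R = Rz(yaw) Ry(pitch) Rx(roll)).
In Python, from cell import env gives the robot as it stands.
- The arm moves only by the tool carry_out, never from a script. Its argument "targets" is a list of rows, each a list of 2 entries, a list of its own where there are three numbers: the shift along the tool's x, y, z in mm, then the turn, a rotation vector about the tool's x, y, z in degrees. A call has 1 to 12 rows; each row shifts and turns the commanded pose from where the row before left it, along the tool's axes as they then stand; what a row does not reach is not made up. A row lasts 1/10 s, in which the tool goes at most 50 mm and 8.59 degrees, less where a joint would pass 70% of its speed; a pose out of reach is approached as far as the arm can. A call with a gripper value outside its range is refused whole. "jaw" is the opening, from 0 (shut) to 1 (fully open), set as the call begins (left out, the last holds). The fingers move at their own pace and stop on an object; "squeeze" is the grip in N (left out, the last holds). Time passes only in rows, so rows that do not move let the fingers close. It gives the time, the measured TCP pose, the force and the opening at its end, in the units of the state.
- env.get_obs(): the state, without advancing time (a new reading comes with each control period).
- env.read_camera(name): name is "side" or "top" or "wrist"; returns the picture (480x640x3 uint8, red, green, blue); there is no depth.
- env.get_calibration(name): a dict with "fx", "fy", "cx", "cy" (pixels), "R" (3x3) and "t" (3): a world point X has camera coordinates R X + t; the wrist camera has in their place "hand_eye" (4x4, takes a point from camera to tool coordinates, whose origin is the TCP and whose axes are the tool frame's). Camera axes: x right, y down, z forward; pixel columns grow to the right and rows downward; lengths in m; the calibration is good to about 2 mm. A picture is of the moment at which its call begins: read the wrist's pose just before it. get_calibration takes no time and is no camera call.
- env.sign_off(): hands the job in, once; it reports no verdict.
Trained networks look in the newest picture that a camera, given by its name, has taken for a name from the list of things; names that differ only in an ending like _2 or _b are one class to them, and where a whole thing is asked for, a point or a joint stands for the part that bears it (a point fixed in the world has none). Each returns a list of dicts, best first, with "p" (0 to 1); they miss things now and then, are a little off and sometimes report something else, mostly with a low value. They report only what shows in the picture. A call takes as long as a camera call.
- env.outline_of(camera, label): "mask" (480x640 bool, what is visible of it) and "xy" ([column, row] in pixels, amid what is visible of it).
The state is a dict: "time_s": time; "qpos": joint angles; "joint_velocities": joint speeds; "effort": joint torques, N m; "tool_pos": TCP position; "tool_rot": TCP orientation; "force": force on the tool from outside, world axes, zero at the start; "wrist_torque": the same for the moment, N m; "grip_width": finger opening in m.
Only numpy, scipy, OpenCV 4.12 (cv2) and the standard library are available. Lean on these libraries where they do the work, as an engineer would, in place of code of your own. Each camera call takes 0.05 s, during which the arm holds its last target.

### The job

On the viewing stand, push the ring's lever round with a fingertip until its pointer stands at the long mark of the scale, then push the clamp lever at the stand's right end away from the robot, all the way round to its stop, leaving the ring at the mark. Push gently and grip nothing: leave the dish on the window, and the jar, bottle and tip box around the stand, where they are, and finish clear of everything.

Things in the scene. Friction and masses are not known exactly. Their poses are not given: they have to be found in the camera images.
- stand: White box-shaped viewing stand, fixed, top 60 mm above the bench. Origin at bench level on the ring's vertical axis; x away from the robot (turned up to 0.3 rad), y left; it spans x -120..120, y -215..120 mm. On top: white window (radius 46, top z 64 mm) with the dish, round it the black polariser ring (outer radius 60, top z 70 mm), then an aluminium scale plate (radius 118, top z 62 mm).
- ring (a joint): Ring angle, rad: 0 when its lever points to the stand's -x (to the robot), growing counter-clockwise seen from above (lever moves from left, +y, to right, -y). Range -1.2 to 1.2; starts between -1.1 and -0.75. Friction only: about 2 N at the post moves it, and it stays where left.
- lever_post (a point): Centre of the top end of the ring lever's upright, smooth, slippery black post: 12 mm diameter, 72 mm from the ring's axis, standing from 75 mm to 112 mm above the bench on a flat black arm (12 mm wide, z 70 to 75 mm) that runs out radially from the ring. Push the post sideways, along the arc.
- pointer_tip (a point): Tip of the lever's pointer, a 4 mm wide, 10 mm long black tongue running out radially beyond the post; the tip is 90 mm from the ring's axis, 72 mm above the bench.
- long_mark (a point): Inner end of the long mark on the scale plate, 90 mm from the ring's axis, z 62 mm: the pointer tip must stand above it. The mark is a black radial bar 5 mm wide, 26 mm long, running outward from here; four short marks (2 by 9 mm), 10 degrees apart, lie on each side. It lies between -0.35 and 0.45 rad on the ring joint's angle scale, always to the right of the lever's start.
- clamp_pivot (a point): Point on the vertical axis of the clamp lever, at the stand's right end, 150 mm to the stand's -y from the ring's axis, 75 mm above the bench.
- clamp (a joint): Clamp lever angle about its vertical axis, rad, growing counter-clockwise seen from above: 0 = open, pointing to the front right (midway between the stand's -x and -y); 1.5 = at its stop, locked, pointing to the rear right (about midway between -y and +x). Starts between 0 and 0.25. About 2 N at the post moves it; it stays where left.
- clamp_post (a point): Centre of the top end of the clamp lever's upright, smooth, slippery black post: 12 mm diameter, 45 mm from the clamp's axis, standing from 76 mm to 112 mm above the bench on a flat steel arm (12 mm wide, z 70 to 76 mm) that ends 7 mm beyond the post's centre. Push the post sideways, along the arc, away from the robot.
- dish: Closed clear glass dish, 62 mm diameter, 15 mm high, loose on the window (its top 79 mm above the bench) within 10 mm of the ring's axis; origin at the centre of its underside. Leave alone.
- jar: White jar, 68 mm diameter, 90 mm high, standing loose on the bench to the right of the stand; origin at the centre of its underside. Leave alone.
- reagent: Clear bottle with blue cap, 66 mm diameter, 150 mm high, standing loose on the bench to the left of the stand; origin at the centre of its underside. Leave alone.
- tip_box: Blue box with clear lid, 87 by 122 by 63 mm high, loose on the bench at the front right of the stand; origin at the centre of its underside. Leave alone.

How it is judged:
By the outcome, as a careful person would: the job done as asked, in the order asked, and still so for the second after the job is handed in, with the robot touching nothing.
It also fails if it takes over 64 s, if anything falls off the work surface, if the arm or the gripper's body presses on something with over 40 N, if the wrist force passes 120 N, or if a joint passes its speed limit or range.

## Working session

There is one attempt and no reset: what is moved stays moved. The work goes in short steps, Python scripts to look and compute and a tool call to move; the robot and the scene stay as the last step left them, time stands still between calls to the robot, and variables do not carry over. Pictures are saved under pics/ and viewed, and the job is handed in when it is done.

Besides the shell and the picture viewer there is one more tool, called after "Emit:" by a JSON object that holds its "api" and its "payload", one argument or row to a line. carry_out: Moves the arm, as the interface text tells. Its arguments: {"type":"object","properties":{"targets":{"type":"array","items":{"type":"array"}},"jaw":{"type":"number"},"squeeze":{"type":"number"}},"required":["targets"]}

```bash
ls; mkdir -p pics; python3 - <<'E'
from cell import env
import cv2,numpy as np
o=env.get_obs()
for k,v in o.items(): print(k,np.round(v,4))
for n in ["side","top","wrist"]:
    im=env.read_camera(n); cv2.imwrite(f"pics/{n}0.png",im[:,:,::-1])
    print(n,env.get_calibration(n))
E
```

```text
pics
time_s 0.0
qpos [69.1601 18.4384 -4.0145 83.1749  1.2962 78.5401 -3.2587]
joint_velocities [ 0.0457 -0.0288  0.0251 -0.0828  0.057  -0.0836 -0.0624]
effort [-6.00000e-04 -4.91283e+01 -4.04200e-01 -3.12523e+01 -6.37000e-02
  4.37000e-02  2.00000e-04]
tool_pos [ 0.2395 -0.6037  0.2215]
tool_rot [-90.0072   0.1082 -68.3498]
force [-1.433  -0.7874 -0.2593]
wrist_torque [ 0.0182 -0.005  -0.0129]
grip_width 0.0869
side {'fx': 578.0383239533252, 'fy': 578.0383239533252, 'cx': 325.59406693332284, 'cy': 239.76333976812748, 'R': array([[-0.77412218, -0.63303026, -0.00274734],
       [-0.45014774,  0.55351922, -0.70070213],
       [ 0.44508635, -0.54119235, -0.71344865]]), 't': array([0.41393341, 0.31214481, 1.40395347])}
top {'fx': 574.6475659967829, 'fy': 574.6475659967829, 'cx': 330.87759100748144, 'cy': 246.5055964260235, 'R': array([[-0.00822646, -0.99992343, -0.00924428],
       [-0.99596045,  0.00901979, -0.0893388 ],
       [ 0.08941534,  0.00847199, -0.99595839]]), 't': array([0.03706849, 0.52178842, 1.35211908])}
wrist {'fx': 430.2570653359856, 'fy': 430.2570653359856, 'cx': 318.0716152519689, 'cy': 235.30579578365382, 'hand_eye': array([[ 9.99999844e-01,  5.55067363e-04, -5.59412086e-05,
         1.24130203e-03],
       [ 1.89506800e-04, -2.43667167e-01,  9.69858895e-01,
        -1.62389643e-01],
       [ 5.24705983e-04, -9.69858754e-01, -2.43667234e-01,
         6.69796618e-02],
       [ 0.00000000e+00,  0.00000000e+00,  0.00000000e+00,
         1.00000000e+00]])}
```

View pics/top0.png

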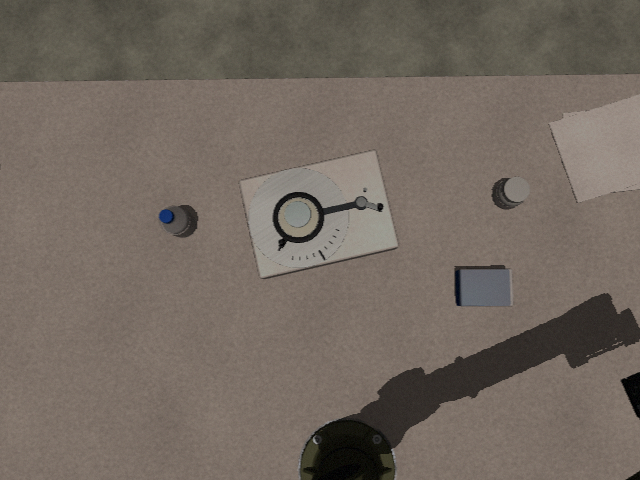

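View pics/side0.png

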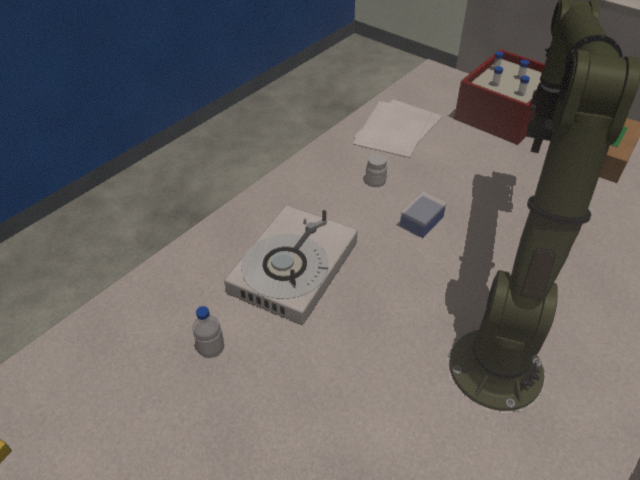

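View pics/wrist0.png

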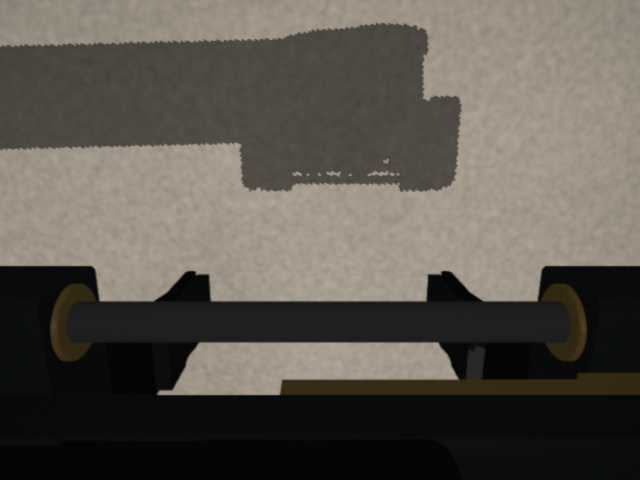

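```bash
cat > h.py <<'E'
from cell import env
import cv2,numpy as np
from scipy.spatial.transform import Rotation as Rn
def cam(n,obs=None):
    c=env.get_calibration(n); K=np.array([[c['fx'],0,c['cx']],[0,c['fy'],c['cy']],[0,0,1]])
    if n!='wrist': return K,c['R'],c['t']
    T=np.eye(4);T[:3,:3]=Rn.from_euler('xyz',obs['tool_rot'],degrees=True).as_matrix();T[:3,3]=obs['tool_pos']
    W=np.linalg.inv(T@c['hand_eye']); return K,W[:3,:3],W[:3,3]
def unproj(C,uv,z):
    K,R,t=C; d=R.T@np.linalg.inv(K)@np.array([uv[0],uv[1],1.]); o=-R.T@t
    return o+d*(z-o[2])/d[2]
def proj(C,X):
    K,R,t=C; p=(R@np.atleast_2d(X).T).T+t; p=(K@p.T).T; return p[:,:2]/p[:,2:]
E
python3 - <<'E'
from h import *
im=cv2.imread('pics/top0.png'); c=im[140:290,230:410]; cv2.imwrite('pics/topz.png',cv2.resize(c,None,fx=4.4,fy=4,interpolation=cv2.INTER_CUBIC)[:600,:800] if 0 else cv2.resize(c,(720,600),interpolation=cv2.INTER_CUBIC))
im=env.read_camera('top')
C=cam('top')
for l,z in [('stand',.06),('ring',.07),('lever_post',.112),('pointer_tip',.072),('long_mark',.062),('clamp_pivot',.075),('clamp_post',.112),('clamp',.075),('dish',.079),('jar',.09),('reagent',.15),('tip_box',.063)]:
    for d in env.outline_of('top',l)[:2]:
        print(l,round(d['p'],2),np.round(d['xy'],1),np.round(unproj(C,d['xy'],z),4),d['mask'].sum())
E
```

```text
stand 0.67 [347.6 209.1] [ 0.6065 -0.0077  0.06  ] 7895
ring 0.56 [290.7 237.7] [0.5392 0.1251 0.07  ] 818
lever_post 0.6 [279.8 226.6] [0.5601 0.1463 0.112 ] 802
pointer_tip 0.8 [278.7 212. ] [0.5993 0.1527 0.072 ] 807
long_mark 0.63 [282.4 209.4] [0.6069 0.1451 0.062 ] 5846
clamp_pivot 0.66 [348.2 212.1] [ 0.5971 -0.0087  0.075 ] 8333
clamp_post 0.57 [367.2 202.9] [ 0.6121 -0.0509  0.112 ] 159
clamp 0.57 [365.  201.8] [ 0.6208 -0.0479  0.075 ] 183
dish 0.62 [297.2 215.4] [0.5899 0.1093 0.079 ] 562
jar 0.66 [510.4 191.5] [ 0.6389 -0.3803  0.09  ] 894
jar 0.62 [287.5 235.9] [0.5413 0.1308 0.09  ] 825
reagent 0.93 [179.  222.9] [0.5656 0.3631 0.15  ] 951
tip_box 0.8 [486.  286.1] [ 0.4237 -0.3246  0.063 ] 2109
```

View pics/topz.png

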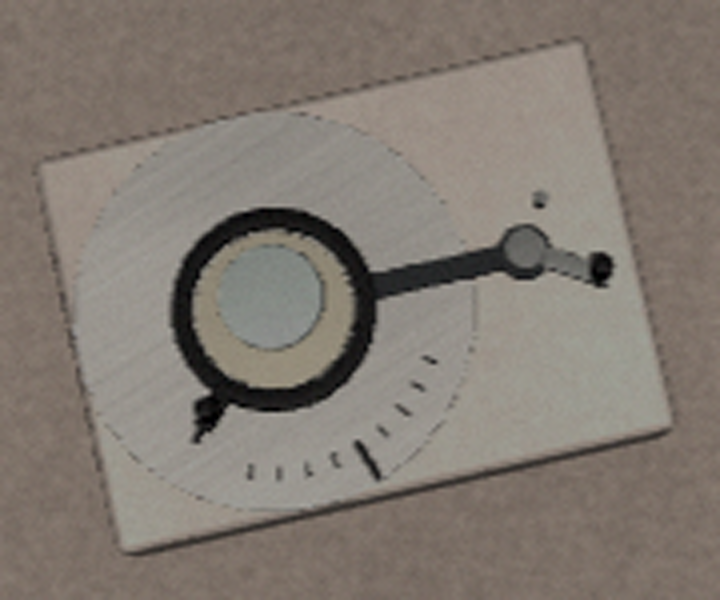

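```bash
python3 - <<'E'
from h import *
C=cam('top')
P=lambda u,v,z: unproj(C,(230+(u+.5)/4-.5,140+(v+.5)/4-.5),z)
cs=np.array([P(40,162,.06),P(582,40,.06),P(672,430,.06),P(122,547,.06)])[:,:2]
loc=np.array([[.12,.12],[.12,-.215],[-.12,-.215],[-.12,.12]])
a=loc-loc.mean(0);b=cs-cs.mean(0)
th=np.arctan2((a[:,0]*b[:,1]-a[:,1]*b[:,0]).sum(),(a*b).sum())
R=np.array([[np.cos(th),-np.sin(th)],[np.sin(th),np.cos(th)]])
o=cs.mean(0)-R@loc.mean(0)
print('th',th,np.degrees(th),'o',o,'res mm',np.round((cs-(loc@R.T+o))*1e3,1))
rc=P(274,308,.07)[:2];pc=P(275.5,311,.062)[:2];print('ring',rc,'plate',pc)
cp=P(525,250,.076+.0)[:2];print('pivot',cp, 'pred',o+R@[0,-.15])
lp=P(205,410,.112)[:2]; tip=P(196,440,.072)[:2]; lm=P(358,443,.062)[:2]; lm2=P(379,479,.062)[:2]; ct=P(600,266,.112)[:2]
for n,p,c in [('post',lp,o),('tip',tip,o),('mark in',lm,o),('mark out',lm2,o)]:
    q=R.T@(p-c); print(n,p,'r',np.hypot(*q),'ang',np.arctan2(-q[1],-q[0]))
q=R.T@(ct-(o+R@[0,-.15])); print('clamp post',ct,'r',np.hypot(*q),'ang',np.arctan2(q[1],q[0])+np.radians(135))
E
```

```text
th 0.20868577258016802 11.956814013270547 o [0.58825295 0.10794442] res mm [[-2.9 -4.1]
 [-2.4  3.3]
 [ 0.6  4.2]
 [ 4.7 -3.4]]
ring [0.58834853 0.10773178] plate [0.58771485 0.1073847 ]
pivot [ 0.61999428 -0.03824557] pred [ 0.6193291  -0.03880119]
post [0.52502512 0.14386358] r 0.07271825173057024 ang -0.7253122943597571
tip [0.51159596 0.15291077] r 0.08887218401309296 ang -0.7391878832171778
mark in [0.50984779 0.05963878] r 0.09209127507675133 ang 0.3434899511748657
mark out [0.48876697 0.04757882] r 0.11636779641241475 ang 0.3367004358163543
clamp post [ 0.60444038 -0.0787113 ] r 0.04259684182766019 ang 0.21964677941385702
```

Emit:
{"api": "carry_out", "payload": {
  "targets": [
    [[-33, -4, 40], [0, 0, 0]],
    [[-33, -4, 40], [0, 0, 0]],
    [[-33, -4, 40], [0, 0, 0]],
    [[-33, -4, 40], [0, 0, 0]],
    [[-33, -4, 40], [0, 0, 0]],
    [[-33, -4, 40], [0, 0, 0]],
    [[-33, -4, 40], [0, 0, 0]],
    [[-33, -4, 40], [0, 0, 0]],
    [[-30, 0, 13], [0, 0, 0]],
    [[-30, 0, 13], [0, 0, 0]]
  ],
  "jaw": 0
}}

```text
time_s: 1.8
tool_pos: [0.4347, -0.1873, 0.2536]
tool_rot: [-90.0, -0.0, -68.2]
force: [-0.0, 0.3, -0.2]
grip_width: 0.0149
```

Emit:
{"api": "carry_out", "payload": {
  "targets": [
    [[-30, 0, 13], [0, 0, 0]],
    [[-30, 0, 13], [0, 0, 0]],
    [[-30, 0, 13], [0, 0, 0]],
    [[-30, 0, 13], [0, 0, 0]],
    [[-30, 0, 13], [0, 0, 0]],
    [[-30, 0, 13], [0, 0, 0]],
    [[-30, 0, 13], [0, 5, 0]],
    [[-30, 0, 13], [0, 5, 0]],
    [[0, 0, 0], [0, 0, 0]],
    [[0, 0, 0], [0, 0, 0]]
  ]
}}

```text
time_s: 2.8
tool_pos: [0.445, 0.0721, 0.2534]
tool_rot: [-90.0, -0.1, -78.2]
force: [0.1, 0.2, -0.4]
grip_width: 0.0003
```

```bash
python3 - <<'E'
from h import *
o=env.get_obs(); im=env.read_camera('wrist'); cv2.imwrite('pics/w1.png',im[:,:,::-1])
import pickle; pickle.dump(o,open('o1.pkl','wb'))
print(o['tool_pos'],o['tool_rot'],o['qpos'],o['grip_width'],o['force'])
E
```

```text
[0.44502743 0.072064   0.25344938] [-8.99922732e+01 -5.45048433e-02 -7.82126540e+01] [ 34.05022927  -7.20723624 -42.3672792  105.74560786  -4.8759341
  79.61777785 -85.42367176] 0.0002822880523475611 [ 0.08884455  0.23560168 -0.35065958]
```

View pics/w1.png

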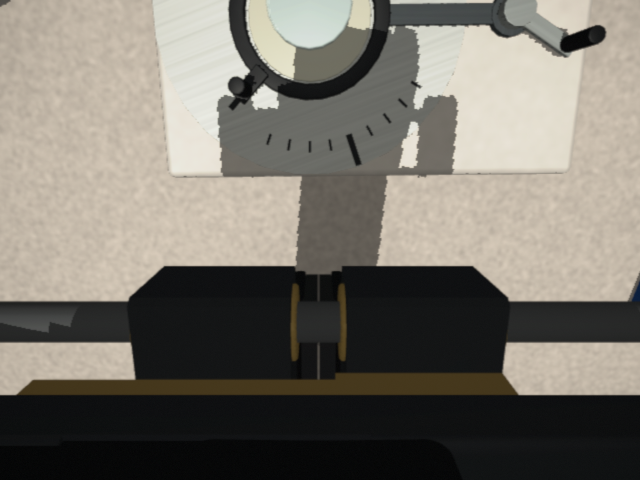

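```bash
python3 - <<'E'
from h import *
im=cv2.imread('pics/w1.png'); cv2.imwrite('pics/w1z.png',cv2.resize(im[60:190,150:400],(800,416),interpolation=cv2.INTER_CUBIC))
cv2.imwrite('pics/w1y.png',cv2.resize(im[0:190,380:620],(758,600),interpolation=cv2.INTER_CUBIC))
E
```

```text
(no output)
```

View pics/w1z.png

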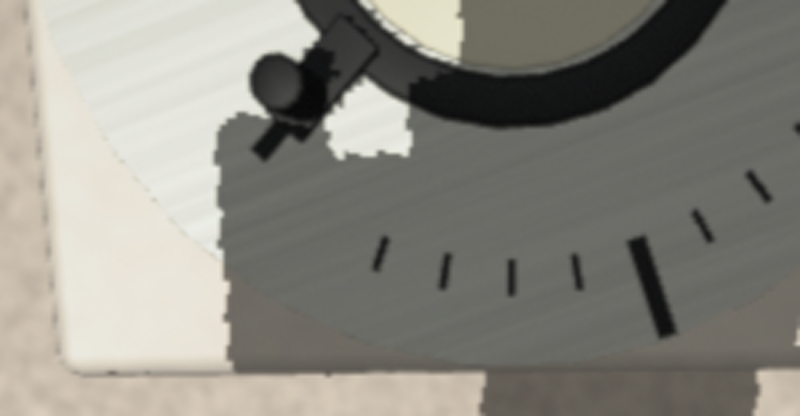

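View pics/w1y.png

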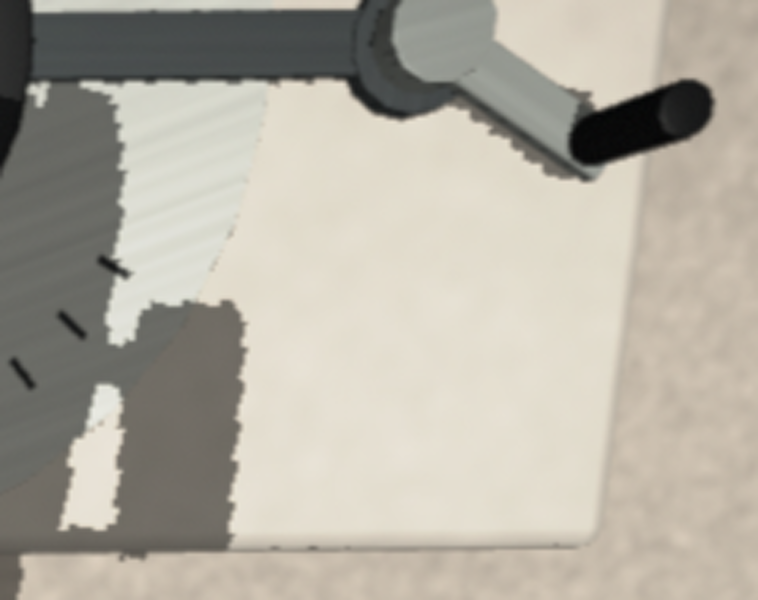

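```bash
cat > fit1.py <<'E'
from h import *
import pickle
from scipy.optimize import least_squares
o=pickle.load(open('o1.pkl','rb')); C=cam('wrist',o)
Z=lambda u,v:(150+(u+.5)/3.2-.5,60+(v+.5)/3.2-.5)
Y=lambda u,v:(380+(u+.5)/3.158-.5,(v+.5)/3.158-.5)
pts=[Z(276,82),Z(260,155),Z(637,239),Z(667,336),Z(385,237),Z(447,254),Z(511,260),Z(575,254),Z(697,212),Z(750,172),Y(688,108),Y(440,30)]
def model(p):
    x,y,th,a,m,c,rs=p
    R=np.array([[np.cos(th),-np.sin(th)],[np.sin(th),np.cos(th)]])
    L=[]
    pol=lambda r,a,z:L.append([*(-r*np.cos(a),-r*np.sin(a)),z])
    pol(.072,a,.112);pol(.09,a,.072);pol(.09,m,.062);pol(.116,m,.062)
    for k in (-4,-3,-2,-1,1,2): pol(rs,m+np.radians(10)*k,.062)
    q=c-np.radians(135)
    L.append([.045*np.cos(q),-.15+.045*np.sin(q),.112]); L.append([0,-.15,.077])
    L=np.array(L); L[:,:2]=L[:,:2]@R.T+[x,y]; return L
f=lambda p:(proj(C,model(p))-np.array(pts)).ravel()
s=least_squares(f,[.588,.108,.209,-.74,.34,.2,.09],loss='soft_l1')
if __name__=='__main__':
    print(np.round(s.x,4)); print(np.round(s.fun.reshape(-1,2),1))
    M=model(s.x); print(np.round(M[[0,1,2,10,11]],4))
E
python3 fit1.py
```

```text
[ 0.5883  0.1069  0.2207 -0.7606  0.3259  0.2225  0.0909]
[[ 0.2 -0.1]
 [-0.3  0.2]
 [-0.6 -1.1]
 [ 0.2 -0.5]
 [ 0.8 -0.1]
 [ 0.6  0. ]
 [ 0.3  0.1]
 [-0.1  0.4]
 [-0.8 -0. ]
 [-0.5  0.8]
 [ 0.4  0.3]
 [-0.2 -0.2]]
[[ 0.5265  0.1439  0.112 ]
 [ 0.5111  0.1532  0.072 ]
 [ 0.5114  0.0601  0.062 ]
 [ 0.606  -0.0818  0.112 ]
 [ 0.6211 -0.0395  0.077 ]]
```

Emit:
{"api": "carry_out", "payload": {
  "targets": [
    [[-30, 0, 31], [0, 0, 0]],
    [[-30, 0, 31], [0, 0, 0]],
    [[-30, 0, 31], [0, 0, 0]],
    [[0, 35, 0], [0, 0, 0]],
    [[0, 35, 0], [0, 0, 0]],
    [[0, 35, 0], [0, 0, 0]],
    [[0, 20, 0], [0, -0.8, 0]],
    [[0, 0, 0], [0, 0, 0]],
    [[0, 0, 0], [0, 0, 0]]
  ]
}}

```text
time_s: 3.75
tool_pos: [0.5185, 0.1776, 0.1285]
tool_rot: [-90.0, -0.0, -77.7]
force: [0.8, -0.4, 0.7]
grip_width: 0.0003
```

```bash
python3 - <<'E'
from h import *
o=env.get_obs(); im=env.read_camera('wrist'); cv2.imwrite('pics/w2.png',im[:,:,::-1])
im=env.read_camera('side'); cv2.imwrite('pics/s2.png',cv2.resize(im[200:340,210:380,::-1],(680,560),interpolation=cv2.INTER_CUBIC))
print(o['time_s'],o['tool_pos'],o['tool_rot'],o['qpos'],o['force'])
E
```

```text
3.75 [0.51847985 0.17761398 0.12850452] [-9.00196375e+01 -1.37136167e-02 -7.76552877e+01] [  22.58350788   16.04803238  -50.53314705  103.10489316   13.40173322
   67.12843591 -109.77912125] [ 0.7806775  -0.36673035  0.73068759]
```

View pics/w2.png

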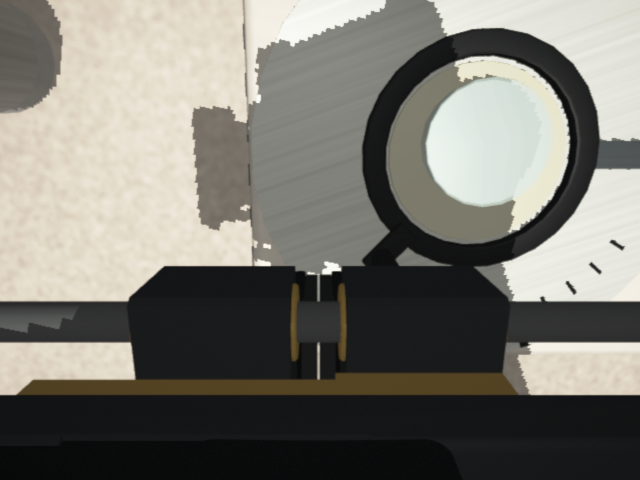

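View pics/s2.png

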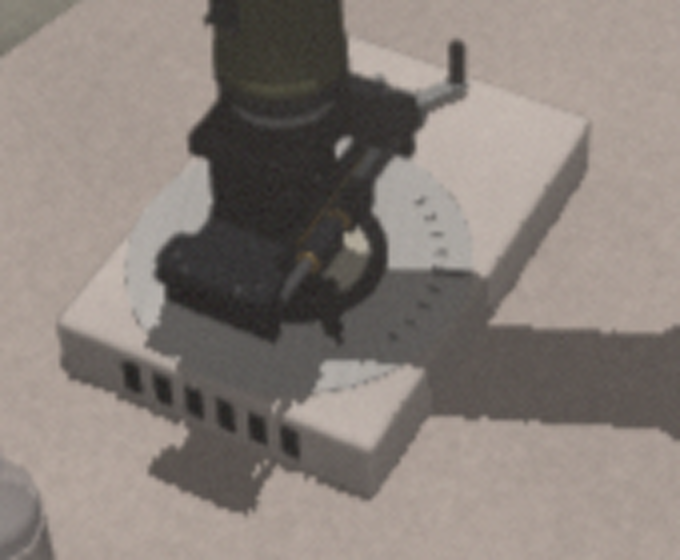

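Emit:
{"api": "carry_out", "payload": {
  "targets": [
    [[0, 20, 0], [0, 0, 0]],
    [[0, 18, 0], [0, 0, 0]],
    [[0, 0, 0], [0, 0, 0]],
    [[5, 0, 0], [0, 0, 0]],
    [[4, 0, 0], [0, 0, 0]],
    [[0, 0, 0], [0, 0, 0]],
    [[0, 0, 0], [0, 0, 0]]
  ]
}}

```text
time_s: 4.55
tool_pos: [0.5206, 0.1697, 0.0911]
tool_rot: [-89.9, -0.0, -77.6]
force: [0.1, -0.2, 0.1]
grip_width: 0.0005
```

Emit:
{"api": "carry_out", "payload": {
  "targets": [
    [[3, 0, 0], [0, 0, 0]],
    [[3, 0, 0], [0, 0, 0]],
    [[3, 0, -2.2], [0, 0, 0]],
    [[3, 0, -2.2], [0, 0, 0]],
    [[3, 0, -2], [0, 0, 0]],
    [[3, 0, -2], [0, 0, 0]]
  ]
}}

```text
time_s: 5.15
tool_pos: [0.5147, 0.1514, 0.0903]
tool_rot: [-90.0, 0.1, -77.5]
force: [-2.4, 3.0, 1.9]
grip_width: 0.0005
```

Emit:
{"api": "carry_out", "payload": {
  "targets": [
    [[3, 0, -1.5], [0, 0, 0]],
    [[3, 0, -1.5], [0, 0, 0]],
    [[3.4, 0, -1.3], [0, 0, 0]],
    [[3.4, 0, -1.3], [0, 0, 0]],
    [[3.4, 0, -1.3], [0, 0, 0]],
    [[3.5, 0, -0.8], [0, 0, 0]],
    [[3.5, 0, -0.8], [0, 0, 0]],
    [[3.5, 0, -0.8], [0, 0, 0]],
    [[3.6, 0, -0.3], [0, 0, 0]],
    [[3.6, 0, -0.3], [0, 0, 0]],
    [[0, 0, 0], [0, 0, 0]]
  ]
}}

```text
time_s: 6.25
tool_pos: [0.5136, 0.1142, 0.0903]
tool_rot: [-90.0, -0.1, -77.6]
force: [-0.3, 1.6, -0.2]
grip_width: 0.0003
```

Emit:
{"api": "carry_out", "payload": {
  "targets": [
    [[3.3, 0, 0], [0, 0, 0]],
    [[3.3, 0, 0], [0, 0, 0]],
    [[3.3, 0, 0.3], [0, 0, 0]],
    [[3.3, 0, 0.3], [0, 0, 0]],
    [[3, 0, 0.4], [0, 0, 0]],
    [[0, 0, 0], [0, 0, 0]],
    [[0, 0, 0], [0, 0, 0]]
  ]
}}

```text
time_s: 6.95
tool_pos: [0.5181, 0.099, 0.0903]
tool_rot: [-90.0, -0.0, -77.6]
force: [-0.5, -0.8, -0.4]
grip_width: 0.0002
```

Emit:
{"api": "carry_out", "payload": {
  "targets": [
    [[-8, 0, 0], [0, 0, 0]],
    [[-8, 0, 0], [0, 0, 0]],
    [[0, -30, 0], [0, 0, 0]],
    [[0, -35, 0], [0, 0, 0]],
    [[0, -35, -20], [0, 0, 0]],
    [[0, -35, -30], [0, 0, 0]],
    [[20, -25, -20], [0, 0, 0]],
    [[0, 0, 0], [0, 0, 0]],
    [[0, 0, 0], [0, 0, 0]]
  ]
}}

```text
time_s: 7.85
tool_pos: [0.4505, 0.0809, 0.2506]
tool_rot: [-89.9, -0.1, -77.6]
force: [-0.7, 0.5, -0.5]
grip_width: 0.0005
```

```bash
python3 - <<'E'
from h import *
import pickle
o=env.get_obs(); im=env.read_camera('wrist'); cv2.imwrite('pics/w3.png',im[:,:,::-1])
pickle.dump(o,open('o3.pkl','wb'))
cv2.imwrite('pics/w3z.png',cv2.resize(im[60:190,200:450,::-1],(800,416),interpolation=cv2.INTER_CUBIC))
print(o['time_s'],o['tool_pos'],o['tool_rot'],o['qpos'],o['force'])
E
```

```text
7.85 [0.45049442 0.08085075 0.25063574] [-89.90388149  -0.10712493 -77.59416789] [ 38.91070624  -6.49855472 -48.11961326 105.15552432  -4.81921856
  79.12812545 -85.7168657 ] [-0.74157196  0.49613436 -0.47621769]
```

View pics/w3.png

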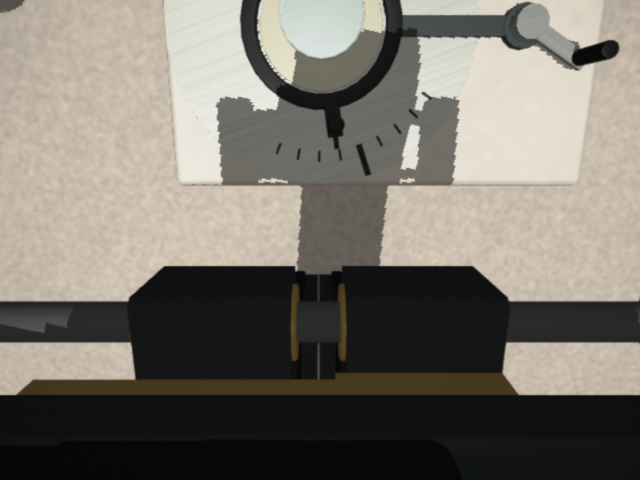

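View pics/w3z.png

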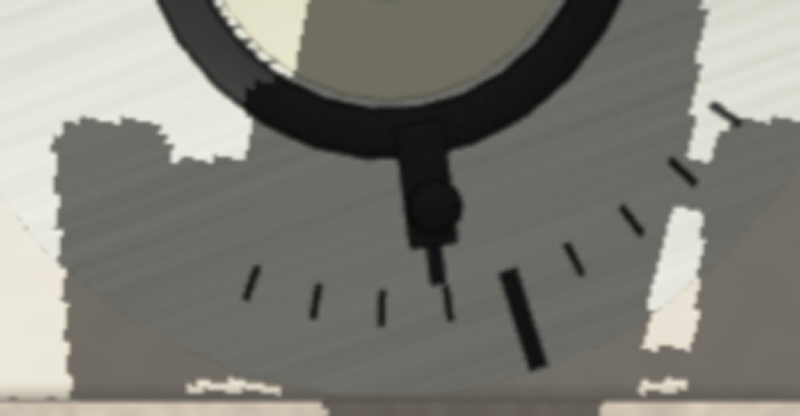

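```bash
cat > fit2.py <<'E'
from h import *
import pickle
from scipy.optimize import least_squares
def fit(o,pts,ks,full=True):
    C=cam('wrist',o)
    def model(p):
        x,y,a,m,rs=p; th=.2207
        R=np.array([[np.cos(th),-np.sin(th)],[np.sin(th),np.cos(th)]])
        L=[[-r*np.cos(g),-r*np.sin(g),z] for r,g,z in [(.072,a,.112),(.09,a,.072),(.09,m,.062),(.116,m,.062)]+[(rs,m+np.radians(10)*k,.062) for k in ks]]
        L=np.array(L); L[:,:2]=L[:,:2]@R.T+[x,y]; return L
    f=lambda p:(proj(C,model(p))-np.array(pts)).ravel()
    s=least_squares(f,[.588,.107,.2,.326,.09],loss='soft_l1'); 
    print(np.round(s.x,4)); print(np.round(s.fun.reshape(-1,2),1).tolist())
    # tip-only and post-only angles relative to the mark
    A=[]
    for i,z in((0,.112),(1,.072)):
        d=unproj(C,pts[i],z)[:2]-s.x[:2]; A.append(np.arctan2(-d[1],-d[0])-.2207)
    print('post ang',A[0],'tip ang',A[1],'mark',s.x[3]); return s
E
python3 - <<'E'
from fit2 import *
o=pickle.load(open('o3.pkl','rb'))
Z=lambda u,v:(200+(u+.5)/3.2-.5,60+(v+.5)/3.2-.5)
fit(o,[Z(*q) for q in [(436,208),(438,283),(509,270),(539,368),(257,267),(319,285),(382,291),(446,286),(567,244),(622,207),(672,160),(714,104)]],[-4,-3,-2,-1,1,2,3,4])
E
```

```text
[0.5886 0.1072 0.1278 0.3289 0.0913]
[[0.0, -0.1], [0.0, 0.5], [-0.6, -1.3], [-0.2, -1.0], [0.4, -0.1], [0.3, -0.1], [0.4, 0.1], [0.2, 0.2], [0.2, 0.1], [0.1, 0.1], [-0.4, 0.2], [-0.6, 0.5]]
post ang 0.12756729239531028 tip ang 0.12802738455380586 mark 0.3289302407329437
```

Emit:
{"api": "carry_out", "payload": {
  "targets": [
    [[-20, 25, 20], [0, 0, 0]],
    [[0, 35, 30], [0, 0, 0]],
    [[0, 35, 20], [0, 0, 0]],
    [[0, 35, 0], [0, 0, 0]],
    [[0, 30, 0], [0, 0, 0]],
    [[0, 0, 0], [0, 0, 0]],
    [[6, 0, 0], [0, 0, 0]],
    [[6, 0, 0], [0, 0, 0]],
    [[2, 0, 0], [0, 0, 0]],
    [[0, 0, 0], [0, 0, 0]]
  ]
}}

```text
time_s: 8.9
tool_pos: [0.5184, 0.1009, 0.0916]
tool_rot: [-89.9, -0.1, -77.6]
force: [0.3, -0.7, 0.5]
grip_width: 0.0009
```

Emit:
{"api": "carry_out", "payload": {
  "targets": [
    [[2.8, 0, 0], [0, 0, 0]],
    [[2.8, 0, 0], [0, 0, 0]],
    [[2.8, 0, 0.4], [0, 0, 0]],
    [[2.6, 0, 0.4], [0, 0, 0]],
    [[2.6, 0, 0.4], [0, 0, 0]],
    [[0, 0, 0], [0, 0, 0]],
    [[0, 0, 0], [0, 0, 0]]
  ]
}}

```text
time_s: 9.6
tool_pos: [0.5214, 0.0883, 0.0902]
tool_rot: [-90.0, -0.0, -77.6]
force: [-0.1, 1.5, -0.0]
grip_width: 0.0006
```

Emit:
{"api": "carry_out", "payload": {
  "targets": [
    [[1.2, 0, 0.2], [0, 0, 0]],
    [[1, 0, 0.2], [0, 0, 0]],
    [[0, 0, 0], [0, 0, 0]],
    [[0, 0, 0], [0, 0, 0]]
  ]
}}

```text
time_s: 10.0
tool_pos: [0.5222, 0.0865, 0.0902]
tool_rot: [-90.0, -0.0, -77.6]
force: [-0.6, 1.9, 0.1]
grip_width: 0.0006
```

Emit:
{"api": "carry_out", "payload": {
  "targets": [
    [[-8, 0, 0], [0, 0, 0]],
    [[-8, 0, 0], [0, 0, 0]],
    [[0, -30, 0], [0, 0, 0]],
    [[0, -35, 0], [0, 0, 0]],
    [[0, -35, -20], [0, 0, 0]],
    [[0, -35, -30], [0, 0, 0]],
    [[20, -25, -20], [0, 0, 0]],
    [[0, 0, 0], [0, 0, 0]],
    [[0, 0, 0], [0, 0, 0]]
  ]
}}

```text
time_s: 10.9
tool_pos: [0.4549, 0.0673, 0.2505]
tool_rot: [-89.9, -0.1, -77.6]
force: [-0.2, -0.3, -0.2]
grip_width: 0.0007
```

```bash
python3 - <<'E'
from h import *
import pickle
o=env.get_obs(); im=env.read_camera('wrist'); cv2.imwrite('pics/w4.png',im[:,:,::-1])
pickle.dump(o,open('o4.pkl','wb'))
cv2.imwrite('pics/w4z.png',cv2.resize(im[60:190,230:480,::-1],(800,416),interpolation=cv2.INTER_CUBIC))
print(o['time_s'],o['tool_pos'],o['tool_rot'],o['qpos'],o['force'])
E
```

```text
10.9 [0.45488289 0.06734213 0.25053566] [-89.93714273  -0.12362467 -77.63216046] [ 44.16068306  -6.37976979 -51.41907205 104.82494872  -4.95504473
  79.12922961 -83.78647569] [-0.2489681  -0.27623899 -0.17440682]
```

View pics/w4z.png

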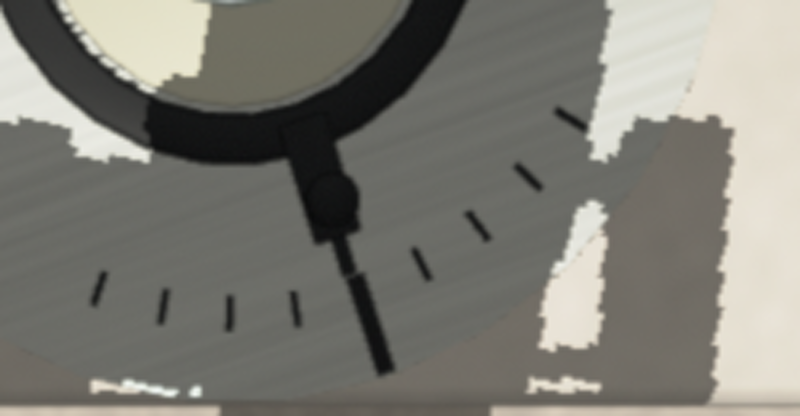

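```bash
python3 - <<'E'
from fit2 import *
o=pickle.load(open('o4.pkl','rb'))
Z=lambda u,v:(230+(u+.5)/3.2-.5,60+(v+.5)/3.2-.5)
fit(o,[Z(*q) for q in [(333,200),(349,273),(356,276),(386,373),(103,273),(167,290),(230,296),(294,291),(415,249),(468,212),(518,165),(558,110)]],[-4,-3,-2,-1,1,2,3,4])
im=cv2.imread('pics/w4.png'); cv2.imwrite('pics/w4y.png',cv2.resize(im[110:185,310:370],(640,800)[::1] if 0 else (480,600),interpolation=cv2.INTER_CUBIC))
E
```

```text
[0.5885 0.1072 0.3101 0.3295 0.0913]
[[0.1, 0.0], [0.1, 0.6], [-0.6, -1.5], [0.1, -1.0], [0.8, -0.2], [0.1, -0.0], [0.2, 0.2], [-0.0, 0.3], [-0.2, 0.1], [0.2, 0.1], [-0.4, 0.2], [-0.3, 0.2]]
post ang 0.30956967936487745 tip ang 0.3107683362767959 mark 0.3295181520728968
```

View pics/w4y.png

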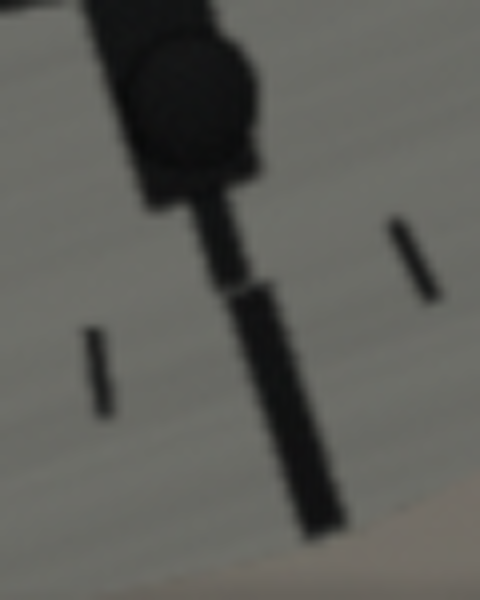

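Emit:
{"api": "carry_out", "payload": {
  "targets": [
    [[-20, 25, 20], [0, 0, 0]],
    [[0, 35, 30], [0, 0, 0]],
    [[0, 35, 20], [0, 0, 0]],
    [[0, 35, 0], [0, 0, 0]],
    [[0, 30, 0], [0, 0, 0]],
    [[0, 0, 0], [0, 0, 0]],
    [[6, 0, 0], [0, 0, 0]],
    [[6, 0, 0], [0, 0, 0]],
    [[2, 0, 0], [0, 0, 0]],
    [[0, 0, 0], [0, 0, 0]],
    [[0, 0, 0], [0, 0, 0]]
  ]
}}

```text
time_s: 12.05
tool_pos: [0.5224, 0.0883, 0.0912]
tool_rot: [-89.9, -0.0, -77.6]
force: [0.4, 0.4, -0.7]
grip_width: 0.0007
```

Emit:
{"api": "carry_out", "payload": {
  "targets": [
    [[1.2, 0, 0.2], [0, 0, 0]],
    [[1.1, 0, 0.2], [0, 0, 0]],
    [[1, 0, 0.2], [0, 0, 0]],
    [[0, 0, 0], [0, 0, 0]],
    [[0, 0, 0], [0, 0, 0]]
  ]
}}

```text
time_s: 12.55
tool_pos: [0.5231, 0.0859, 0.0904]
tool_rot: [-90.0, 0.0, -77.5]
force: [-1.1, 2.0, 1.1]
grip_width: 0.0002
```

Emit:
{"api": "carry_out", "payload": {
  "targets": [
    [[-8, 0, 0], [0, 0, 0]],
    [[-8, 0, 0], [0, 0, 0]],
    [[0, -30, 0], [0, 0, 0]],
    [[0, -35, 0], [0, 0, 0]],
    [[0, -35, -20], [0, 0, 0]],
    [[0, -35, -30], [0, 0, 0]],
    [[20, -25, -20], [0, 0, 0]],
    [[0, 0, 0], [0, 0, 0]],
    [[0, 0, 0], [0, 0, 0]]
  ]
}}

```text
time_s: 13.45
tool_pos: [0.4558, 0.0662, 0.2505]
tool_rot: [-89.9, -0.1, -77.6]
force: [-0.5, 0.3, -0.3]
grip_width: -0.0
```

```bash
python3 - <<'E'
from h import *
import pickle
o=env.get_obs(); im=env.read_camera('wrist'); cv2.imwrite('pics/w5.png',im[:,:,::-1])
pickle.dump(o,open('o5.pkl','wb'))
cv2.imwrite('pics/w5z.png',cv2.resize(im[60:190,230:480,::-1],(800,416),interpolation=cv2.INTER_CUBIC))
cv2.imwrite('pics/w5y.png',cv2.resize(im[110:185,310:370,::-1],(480,600),interpolation=cv2.INTER_CUBIC))
print(o['time_s'],o['tool_pos'],o['tool_rot'],o['qpos'],o['force'])
E
```

```text
13.45 [0.45582703 0.06615749 0.25051736] [-89.93224524  -0.13737018 -77.64040921] [ 49.47222383  -6.82328607 -55.93561133 104.65107211  -5.61957844
  79.15206993 -82.86160125] [-0.45324443  0.29199219 -0.27795363]
```

View pics/w5z.png

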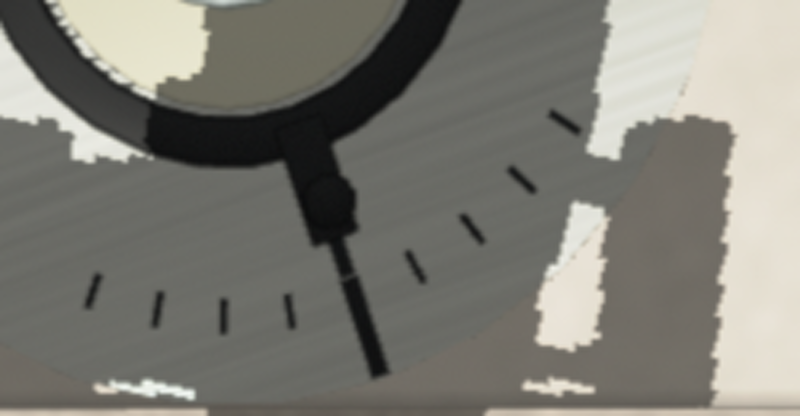

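View pics/w5y.png

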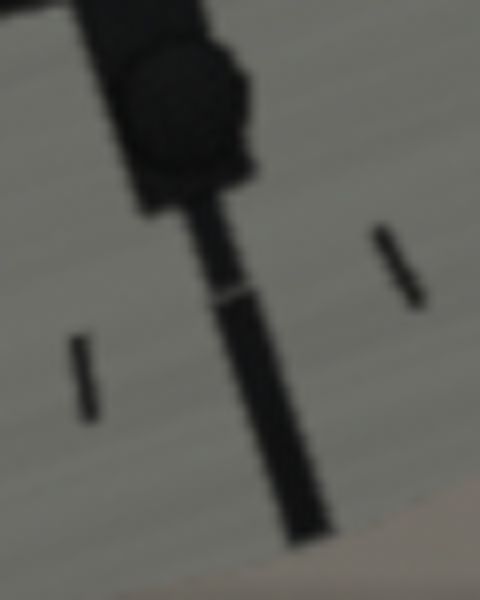

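```bash
python3 - <<'E'
from fit2 import *
o=pickle.load(open('o5.pkl','rb'))
Z=lambda u,v:(230+(u+.5)/3.2-.5,60+(v+.5)/3.2-.5)
Y=lambda u,v:(310+(u+.5)/8-.5,110+(v+.5)/8-.5)
fit(o,[Y(186,108),Y(232,287),Y(236,298),Y(310,538)]+[Z(*q) for q in [(99,276),(160,293),(224,299),(288,295),(408,252),(462,215),(511,168),(551,112)]],[-4,-3,-2,-1,1,2,3,4])
E
```

```text
[0.5883 0.1074 0.3269 0.3314 0.0912]
[[0.2, -0.2], [-0.0, 0.7], [-0.7, -1.4], [0.3, -0.6], [0.2, -0.1], [0.4, 0.1], [0.2, 0.2], [-0.1, -0.0], [0.0, 0.1], [-0.0, 0.1], [-0.4, 0.2], [-0.3, 0.4]]
post ang 0.32464080018071795 tip ang 0.3290200443474608 mark 0.3313594757820132
```

Emit:
{"api": "carry_out", "payload": {
  "targets": [
    [[36, 0, 12], [0, 0, 0]],
    [[36, 0, 12], [0, 0, 0]],
    [[36, 0, 16], [0, 0, 0]],
    [[36, 0, 16], [0, 0, 0]],
    [[34, 0, 16], [0, 0, 0]],
    [[0, 30, 4], [0, 0, 0]],
    [[0, 30, 2], [0, 0, 0]],
    [[0, 30, 0], [0, 0, 0]],
    [[0, 0, 0], [0, 0, 0]],
    [[0, 0, 0], [0, 0, 0]]
  ]
}}

```text
time_s: 14.5
tool_pos: [0.57, -0.0891, 0.1591]
tool_rot: [-90.1, 0.2, -77.4]
force: [-0.0, 0.2, 1.1]
grip_width: 0.0004
```

```bash
python3 - <<'E'
from h import *
import pickle
o=env.get_obs(); im=env.read_camera('wrist'); cv2.imwrite('pics/w6.png',im[:,:,::-1])
print(o['time_s'],o['tool_pos'],o['tool_rot'],o['qpos'],o['force'])
C=cam('wrist',o)
print('pred post px',proj(C,[.606,-.0818,.112]))
th=.2207;R=np.array([[np.cos(th),-np.sin(th)],[np.sin(th),np.cos(th)]])
print('local',R.T@(np.array(o['tool_pos'][:2])-[.5883,.107]))
E
```

```text
14.5 [ 0.57001511 -0.08911139  0.15910638] [-90.10368478   0.17276283 -77.44581107] [ 48.85638744  18.53613617 -50.5539252   97.05930843  14.83496914
  71.64564784 -82.44114372] [-0.03317271  0.24959524  1.13780154]
pred post px [[317.54878321 191.18986188]]
local [-0.06077266 -0.18735181]
```

View pics/w6.png

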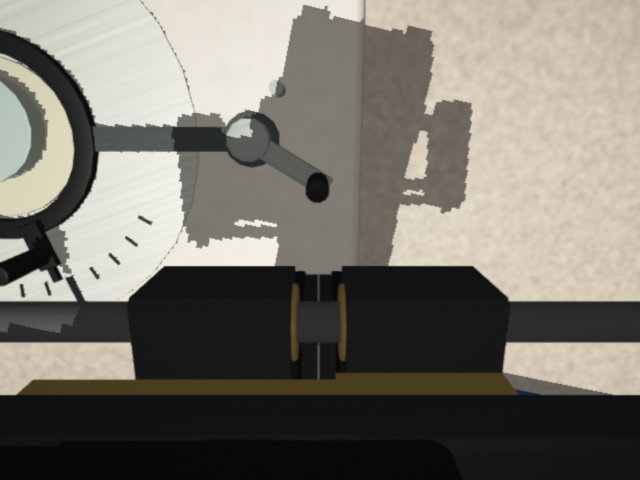

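Emit:
{"api": "carry_out", "payload": {
  "targets": [
    [[2, 25, 0], [0, 0, 0]],
    [[0, 25, 0], [0, 0, 0]],
    [[0, 19, 0], [0, 0, 0]],
    [[0, 0, 0], [0, 0, 0]],
    [[0, 0, 6], [0, 0, 0]],
    [[0, 0, 6], [0, 0, 0]],
    [[0, 0, 4], [0, 0, 0]],
    [[0, 0, 0], [0, 0, 0]],
    [[0, 0, 0], [0, 0, 0]]
  ]
}}

```text
time_s: 15.45
tool_pos: [0.5866, -0.089, 0.0917]
tool_rot: [-90.0, -0.0, -77.5]
force: [0.4, -0.8, -0.3]
grip_width: 0.0003
```

Emit:
{"api": "carry_out", "payload": {
  "targets": [
    [[0, 0, 3], [0, 0, 0]],
    [[0, 0, 3], [0, 0, 0]],
    [[0.5, 0, 3], [0, 0, 0]],
    [[0.5, 0, 3], [0, 0, 0]],
    [[0, 0, 3], [0, 0, 0]],
    [[0, 0, 3], [0, 0, 0]],
    [[0, 0, 3], [0, 0, 0]],
    [[0, 0, 3], [0, 0, 0]]
  ]
}}

```text
time_s: 16.25
tool_pos: [0.6102, -0.0852, 0.0913]
tool_rot: [-90.0, -0.0, -77.6]
force: [-2.0, -2.6, -0.5]
grip_width: 0.0005
```

Emit:
{"api": "carry_out", "payload": {
  "targets": [
    [[0, 0, 3], [0, 0, 0]],
    [[0, 0, 3], [0, 0, 0]],
    [[0, 0, 3], [0, 0, 0]],
    [[0, 0, 3], [0, 0, 0]],
    [[-0.5, 0, 3], [0, 0, 0]],
    [[-0.5, 0, 3], [0, 0, 0]],
    [[-1, 0, 3], [0, 0, 0]],
    [[-1, 0, 3], [0, 0, 0]]
  ]
}}

```text
time_s: 17.05
tool_pos: [0.6329, -0.0766, 0.0913]
tool_rot: [-90.0, 0.0, -77.5]
force: [-3.2, -1.2, 0.6]
grip_width: 0.0001
```

Emit:
{"api": "carry_out", "payload": {
  "targets": [
    [[-0.8, 0, 2], [0, 0, 0]],
    [[-0.8, 0, 2], [0, 0, 0]],
    [[-0.8, 0, 2], [0, 0, 0]],
    [[-0.8, 0, 2], [0, 0, 0]]
  ]
}}

```text
time_s: 17.45
tool_pos: [0.6396, -0.0713, 0.0913]
tool_rot: [-90.0, 0.0, -77.5]
force: [-3.9, 0.2, 0.5]
grip_width: 0.0004
```

Emit:
{"api": "carry_out", "payload": {
  "targets": [
    [[-0.4, 0, 1.2], [0, 0, 0]],
    [[-0.4, 0, 1.2], [0, 0, 0]],
    [[0, 0, 0], [0, 0, 0]]
  ]
}}

```text
time_s: 17.75
tool_pos: [0.641, -0.07, 0.0911]
tool_rot: [-90.1, 0.0, -77.5]
force: [-5.1, 0.8, 1.9]
grip_width: 0.0004
```

Emit:
{"api": "carry_out", "payload": {
  "targets": [
    [[0, 0, 1.2], [0, 0, 0]],
    [[0, 0, 1.2], [0, 0, 0]],
    [[0, 0, 0], [0, 0, 0]]
  ]
}}

```text
time_s: 18.05
tool_pos: [0.6411, -0.0699, 0.0908]
tool_rot: [-90.4, 0.1, -77.5]
force: [-11.3, -0.9, 5.6]
grip_width: 0.0004
```

Emit:
{"api": "carry_out", "payload": {
  "targets": [
    [[0, 0, -8], [0, 0, 0]],
    [[0, 0, -12], [0, 0, 0]],
    [[0, -30, -10], [0, 0, 0]],
    [[0, -35, -20], [0, 0, 0]],
    [[0, -35, -20], [0, 0, 0]],
    [[-20, -35, -20], [0, 0, 0]],
    [[-30, -25, -20], [0, 0, 0]],
    [[-30, 0, -20], [0, 0, 0]],
    [[-30, 0, -15], [0, 0, 0]],
    [[-10, 0, 0], [0, 0, 0]],
    [[0, 0, 0], [0, 0, 0]],
    [[0, 0, 0], [0, 0, 0]]
  ]
}}

```text
time_s: 19.25
tool_pos: [0.4775, 0.0147, 0.2514]
tool_rot: [-89.9, -0.1, -77.6]
force: [0.4, -0.8, -1.3]
grip_width: 0.0006
```

```bash
python3 - <<'E'
from h import *
import pickle
o=env.get_obs(); im=env.read_camera('wrist'); cv2.imwrite('pics/w7.png',im[:,:,::-1])
pickle.dump(o,open('o7.pkl','wb'))
print(o['time_s'],o['tool_pos'],o['tool_rot'],o['qpos'],o['force'])
im=env.read_camera('top'); cv2.imwrite('pics/t7.png',im[:,:,::-1])
E
```

```text
19.25 [0.47750786 0.01466319 0.2513815 ] [-8.99387472e+01 -6.99795428e-02 -7.76035647e+01] [ 53.64892846  -2.98320863 -55.93446281 102.58547893  -2.45782574
  79.02374806 -79.38784399] [ 0.42651742 -0.76132148 -1.25311611]
```

View pics/w7.png

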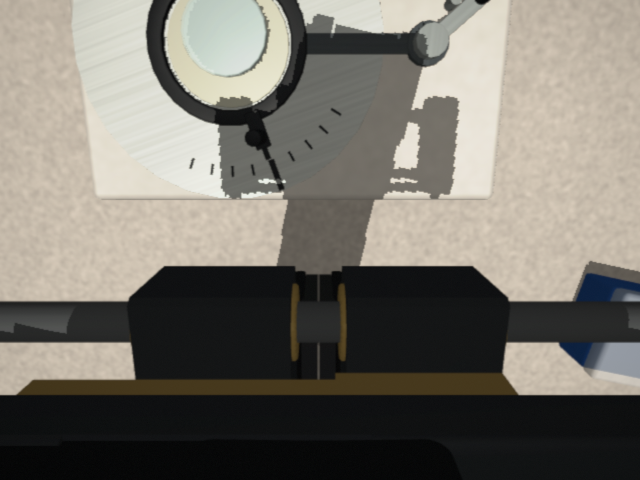

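View pics/t7.png

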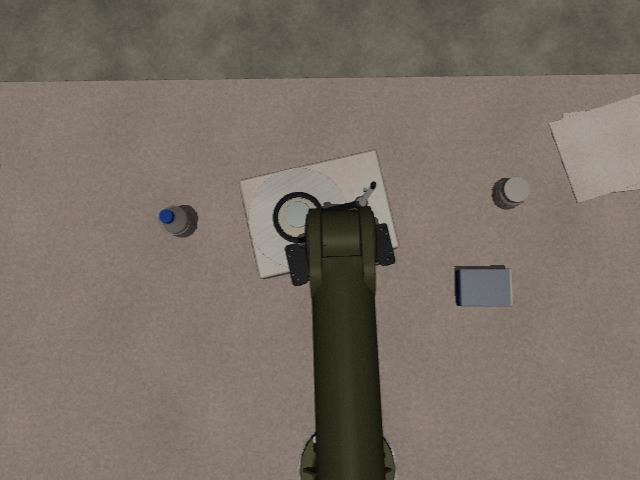

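```bash
python3 - <<'E'
from h import *
im=cv2.imread('pics/w7.png')
cv2.imwrite('pics/w7z.png',cv2.resize(im[80:200,180:350],(800,565),interpolation=cv2.INTER_CUBIC))
t=cv2.imread('pics/t7.png');cv2.imwrite('pics/t7z.png',cv2.resize(t[160:230,340:420],(640,560),interpolation=cv2.INTER_CUBIC))
a=cv2.imread('pics/top0.png')
for n,(r0,r1,c0,c1) in dict(jar=(165,220,480,540),bottle=(195,250,145,210),box=(255,320,445,525)).items():
    print(n,cv2.absdiff(a[r0:r1,c0:c1],t[r0:r1,c0:c1]).mean(), cv2.phaseCorrelate(np.float32(a[r0:r1,c0:c1].mean(2)),np.float32(t[r0:r1,c0:c1].mean(2))))
E
```

```text
jar 8.545656565656566 ((-0.013000774535967707, -0.050477861666625046), 0.9554119719399347)
bottle 7.977342657342657 ((0.0034695353593576783, 0.025656812237180304), 1.0133554860397622)
box 8.331794871794871 ((-0.017189427649377365, -0.09108305506016023), 0.9475513807601399)
```

View pics/w7z.png

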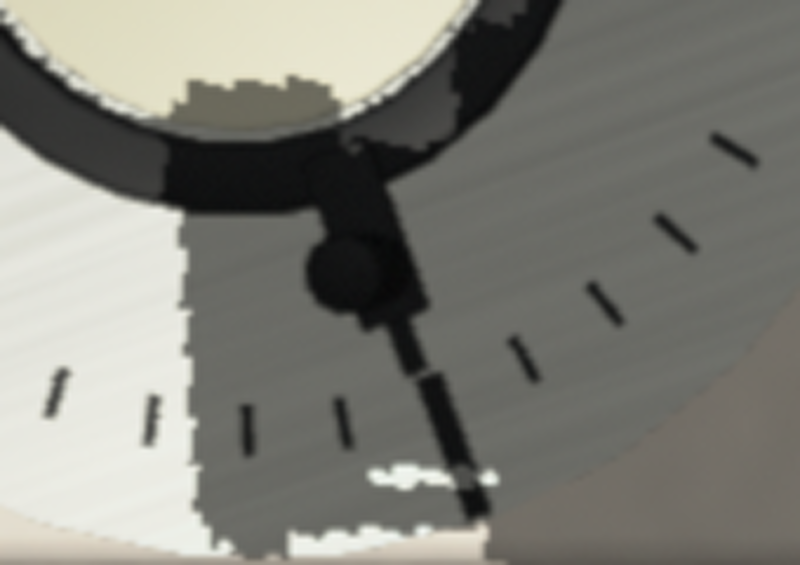

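View pics/t7z.png

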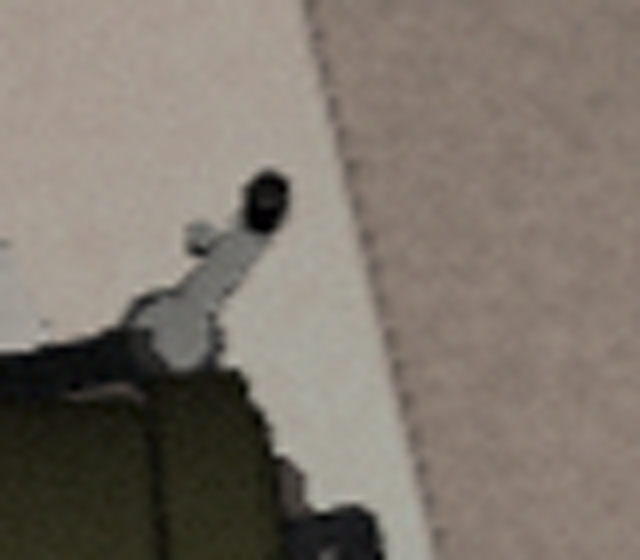

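```bash
python3 - <<'E'
from fit2 import *
o=pickle.load(open('o7.pkl','rb'))
s=4.706
Z=lambda u,v:(180+(u+.5)/s-.5,80+(v+.5)/s-.5)
fit(o,[Z(*q) for q in [(345,272),(413,371),(430,375),(482,517),(62,370),(155,397),(246,405),(340,399),(513,338),(591,284),(659,216),(714,135)]],[-4,-3,-2,-1,1,2,3,4])
C=cam('top'); p=unproj(C,(340+267.5/8-.5,160+188.5/8-.5),.112)[:2]
th=.2207;R=np.array([[np.cos(th),-np.sin(th)],[np.sin(th),np.cos(th)]])
q=R.T@(p-[.5883,.107])-[0,-.15]; print(q,np.hypot(*q),np.arctan2(q[1],q[0])+np.radians(135))
E
```

```text
[0.5885 0.1075 0.3233 0.3297 0.0914]
[[-0.4, 0.5], [0.8, 0.6], [-0.7, -1.4], [-0.6, -1.2], [0.5, 0.1], [0.1, -0.2], [0.5, 0.2], [0.1, 0.0], [0.1, -0.1], [-0.1, 0.0], [-0.2, 0.1], [-0.0, 0.4]]
post ang 0.32835745798598726 tip ang 0.31802355298454577 mark 0.3297331476226891
[ 0.02974469 -0.03237574] 0.04396515876636923 1.5284676754355027
```

Emit:
{"api": "carry_out", "payload": {
  "targets": [
    [[-28, 0, -5], [0, 0, 0]],
    [[-27, 0, -5], [0, 0, 0]],
    [[0, 0, 0], [0, 0, 0]],
    [[0, 0, 0], [0, 0, 0]],
    [[0, 0, 0], [0, 0, 0]]
  ]
}}

```text
time_s: 19.85
tool_pos: [0.4558, 0.066, 0.2512]
tool_rot: [-90.0, 0.0, -77.7]
force: [0.4, 0.3, -0.2]
grip_width: 0.0009
```

```bash
python3 - <<'E'
from h import *
import pickle
o=env.get_obs(); im=env.read_camera('wrist'); cv2.imwrite('pics/w8.png',im[:,:,::-1])
pickle.dump(o,open('o8.pkl','wb'))
a=im[110:185,310:370,::-1]; b=cv2.imread('pics/w5.png')[110:185,310:370]
cv2.imwrite('pics/w8y.png',np.hstack([cv2.resize(x,(400,500),interpolation=cv2.INTER_CUBIC) for x in (b,a)]))
print(o['time_s'],o['tool_pos'],o['tool_rot'],o['force'])
E
```

```text
19.85 [0.45575138 0.06596905 0.2511523 ] [-9.00037114e+01  4.12105818e-02 -7.76615461e+01] [ 0.36704964  0.25860468 -0.1719129 ]
```

View pics/w8y.png

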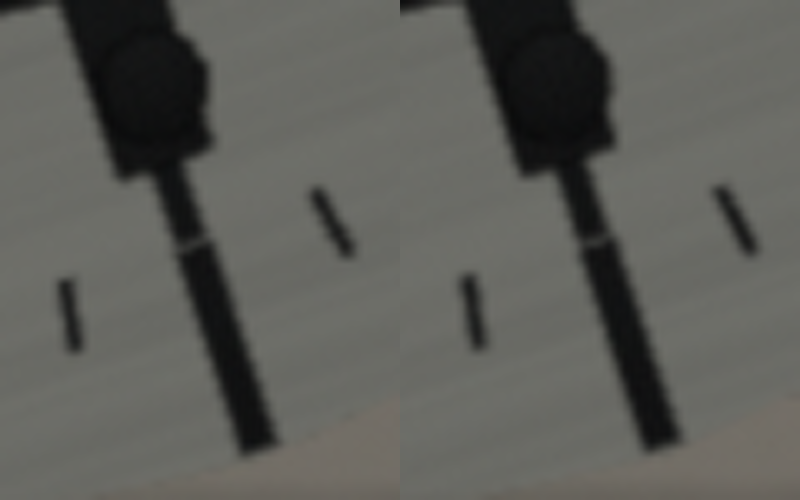

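```bash
python3 -c "
from cell import env
o=env.get_obs();print(o['joint_velocities'],o['force'])
print(env.sign_off())"
```

```text
[ 0.07960279 -0.1014796  -0.23300617  0.07006026 -0.28636334  0.10666176
 -0.06076851] [-0.66826636 -0.18548875  1.00671619]
the job is handed in; nothing more can be done
None
```

I pushed the ring lever round with the shut fingertips until its pointer stood at the long mark. Then I pushed the clamp lever away from the robot to its stop, and handed the job in at about 20 s.

- **Ring before clamping:** the wrist camera put the pointer at 0.327–0.329 rad and the mark at 0.331 rad, about 0.4 mm apart at the tip.
- **Ring after clamping:** a second wrist view from the same pose looked the same as before. One oblique view disagreed slightly: it put the pointer tip at 0.318 rad and the post at 0.328 rad, against the mark at 0.330 rad. I took the tip reading as picture noise and did not correct it.
- **Clamp:** at the stop the force rose from about 5 N to 11 N with no further movement. The top camera then showed the lever against the stop pin, measured at about 1.53 rad against the stated 1.5 rad.
- **Surroundings:** the jar, bottle and tip box had moved less than 0.1 pixel in the top view. I did not measure the dish again at the end, but it showed on the window in the last pictures and the fingers never went near it.
- **Finish:** the fingers were clear of everything at 0.25 m height, with contact force near zero.

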